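Stow the parts cups and latch them in

TASK

Put the two loose parts cups away: nest them one after the other, mouth up and fully home, into the cup that is fixed on the sloping stand. When both are in, swing the stand's hinged bar over the stack until it lies home in its forked catch, and leave the other loose things on the bench where they are.

Things in the scene. Friction and masses are not known exactly. Their poses are not given: they have to be found in the camera images.
- cup_a: First loose cup; identical to the other loose cup: plain aluminium tapered cup, open upward, 65 high, outside diameter 44 at the foot and 63.5 at the rim, wall 2.2, inner floor 24 above its underside, 0.12 kg. Origin: centre of its underside; z: its axis, toward the mouth
- cup_b: Second loose cup; identical to the other loose cup: plain aluminium tapered cup, open upward, 65 high, outside diameter 44 at the foot and 63.5 at the rim, wall 2.2, inner floor 24 above its underside, 0.12 kg. Origin: centre of its underside; z: its axis, toward the mouth
- stand: Fixed plywood stand, its foot 150 (x) x 100 (y) x 10, fixed to the bench at a place and yaw that vary. Origin: centre of the foot on the bench, z up, x from the front (catch side, towards the robot) to the back (hinge side). It carries all of socket
- socket: Inclined part of the stand: a fixed cup, same shape as the loose ones, on a plywood plate 136 x 84 (top at z = 0). Origin: centre of that cup's underside, 56 above the stand's origin; z: the cup's axis, 32 degrees from vertical, mouth leaning to the front; x: to the back and up; y as the stand's. Nothing stands beside the cups at +-y. Rims at z 65, first nested cup 89, second 113
- seat_lower (a point): Centre of the fixed cup's inner floor, where the underside of the first nested cup rests: 24 up the axis from socket's origin; play about 1.4 to each side
- seat_upper (a point): Where the underside of the second nested cup rests: 48 up the axis from socket's origin
- latch_hinge (a point): On the hinge axis, at the middle of the bar: socket frame (60, 0, 121) mm; the axis is socket's y. Its post (6 x 18) stands at socket x 62, the hinge cheeks reach z 128 and y +-15
- latch_grip (a point): Point of the bar's black end grip (28 along the bar x 14 wide in y x 12 thick), on the bar's centre line 138 from the hinge; the bar, 12 wide and 8 thick, ends 14 farther out. Closed, this point lies at socket (-78, 0, 121) mm, in front of the catch post (6 x 30, at x -56; fork floor z 117, prongs to z 132, gap 20 in y)
- latch_bar (a joint): Angle of the bar, rad: 0 = closed, home in the fork, perpendicular to the cups' axis and 4 mm above the second nested rim; grows as it swings up and back, to 2.5. At angle q the grip is at socket (60 - 138 cos q, 0, 121 + 138 sin q) mm. Stiff hinge (0.09 N m): it stays where it is left
- tape_measure: Loose tape measure, not to be moved, 70 x 76 x 39 high; origin: centre of its underside
- sanding_block: Loose sanding block, not to be moved, 65 (x) x 115 (y) x 29 high; origin: centre of its underside
- wood_glue: Loose glue bottle, not to be moved, 57 across, 168 high; origin: centre of its underside
- masking_tape: Loose large tape roll, not to be moved, 100 across, 24 high; origin: centre of its underside
- electrical_tape: Loose small black tape roll, not to be moved, 68 across, 19 high; origin: centre of its underside

How it is judged:
By the outcome, as a careful person would: the job done as asked, in the order asked, and still so for the second after the job is handed in, with the robot touching nothing.
It also fails if it takes over 66 s, if anything falls off the work surface, if the arm or the gripper's body presses on something with over 40 N, if the wrist force passes 120 N, or if a joint passes its speed limit or range.

ROBOT

A 7-joint arm with a two-finger parallel gripper is mounted at the origin on a cart in front of the work surface, level with it; the furniture and walls round the work are solid. World frame = base frame: x ahead of the robot, y to its left, z up, the work surface at z = 0. Lengths are in m, angles in rad, forces in N, time in s.
With the tool pointing down it reaches from about 0.425 to 0.925 m from the base axis. Payload 6.8 kg.
Tool frame: the origin (TCP) lies at the very end of the fingers, on their centre line; the grasp point (between the pads) lies 19 mm behind it (r.tcp_to_grasp is the distance from the TCP to the grasp point, in m); z points along the fingers, y is the line along which they close (so a half turn about z gives the same grasp; the last joint's range is limited). The gripper opens to 85 mm and grips with 20 to 120 N. Pads are 22 mm wide; open, the fingers measure 114 mm over their backs; the gripper's body (76 mm by 85 mm) begins 54 mm behind the grasp point. The pads swing forward as they close: fully open they stand 13 mm farther back than shut.
Start: joints at [-1.21, 0.477, 0.022, 1.555, -0.011, 1.109, -0.083], TCP at [0.305, 0.602, 0.231] pointing down, gripper open.
Joint ranges: [-2.96, 2.96], [-0.34, 2.1], [-1.41, 1.46], [0.24, 2.44], [-1.37, 4.51], [0.17, 1.92], [-2.96, 2.96]. Speed limits (rad/s): [2.39, 2.39, 3.14, 3.14, 3.14, 3.14, 3.14].

INTERFACE

Orientations are given as a rotation vector (axis times angle).
In Python, from bench import r gives the robot as it stands.
- The arm moves only by the tool step_arm, never from a script. Its argument "moves" is a list of rows, each a list of 7 numbers: the shift along the tool's x, y, z in mm, then the turn, a rotation vector about the tool's x, y, z in rad, then the finger opening in mm, from 0 to 85.4. A call has 1 to 8 rows; each row is the pose to reach, as a shift and turn from the pose commanded when the call began, along the tool's axes at that moment; what a row does not reach only later rows make up. A row lasts 1/10 s, in which the tool goes at most 50 mm and 8.59 degrees, less where a joint would pass 70% of its speed; a pose out of reach is approached as far as the arm can. A call with a gripper value outside its range is refused whole. The fingers move at their own pace and stop on an object; "grip_force" is the grip in N (left out, the last holds). Time passes only in rows, so rows that repeat a pose let the fingers close. It gives the time, the measured TCP pose, the force, the opening and the grip force at its end, in the units of the state.
- r.get_obs(): the state, without advancing time (a new reading comes with each control period).
- r.grab_frame(name): name is "scene" or "side" or "wrist"; returns a dict with "image" (400x640x3 uint8, red, green, blue), "depth" (400x640 float32, m along the optical axis (not along the pixel's ray), 0 where there is no reading), "mtx" (3x3 intrinsics, pixels), "rvec" (rotation vector, rad) and "tvec" (3), from world to camera coordinates, as OpenCV has them. Camera axes: x right, y down, z forward; pixel columns grow to the right and rows downward; lengths in m; the calibration is good to about 2 mm. A picture is of the moment at which its call begins.
- r.hand_in(): hands the job in; it is judged then, once.
The state is a dict: "clock": time; "joints": joint angles; "qvel": joint speeds; "tau": joint torques, N m; "tcp_pos": TCP position; "orientation": TCP orientation; "contact_force": force on the tool from outside, world axes, zero at the start; "moment": the same for the moment, N m; "grip_width": finger opening in m; "gripper_force": force on a finger pad.
Only numpy, scipy, OpenCV 4.12 (cv2) and the standard library are available. Lean on these libraries where they do the work, as an engineer would, in place of code of your own. Each camera call takes 0.05 s, during which the arm holds its last target. There are 200 camera calls.

## Working session

There is one attempt and no reset: what is moved stays moved. The work goes in short steps, Python scripts to look and compute and a tool call to move; the robot and the scene stay as the last step left them, time stands still between calls to the robot, and variables do not carry over. Pictures are saved under pics/ and viewed, at most 13 in all, crops included, and the job is handed in when it is done.

Besides the shell and the picture viewer there is one more tool, called after "Call:" as name(argument=value, ...), one argument or row to a line, values as JSON. step_arm: Moves the arm, as the interface text tells. Its arguments: {"type":"object","properties":{"moves":{"type":"array","items":{"type":"array","items":{"type":"number"}}},"grip_force":{"type":"number"}},"required":["moves"]}

```bash
mkdir -p pics; ls
cat > h.py <<'E'
import numpy as np, cv2, sys
from scipy.spatial.transform import Rotation as R
from bench import r
def grab(n,save=None):
    f=r.grab_frame(n)
    if save: cv2.imwrite(save,f["image"][:,:,::-1])
    return f
def cloud(f):
    d=f["depth"];K=f["mtx"];v,u=np.indices(d.shape)
    P=np.stack([(u-K[0,2])/K[0,0]*d,(v-K[1,2])/K[1,1]*d,d],-1)
    M=R.from_rotvec(np.ravel(f["rvec"])).as_matrix()
    W=(P-np.ravel(f["tvec"]))@M
    W[d<=0]=np.nan
    return W
E
python3 - <<'E'
from h import *
for n in("scene","side"):
    f=grab(n,f"pics/{n}0.png");np.savez(f"{n}0.npz",W=cloud(f),im=f["image"])
    M=R.from_rotvec(np.ravel(f["rvec"])).as_matrix();print(n,-M.T@np.ravel(f["tvec"]),f["mtx"][0,0])
print(r.get_obs())
E
```

```text
pics
scene [-0.67206074  0.82322726  1.19507408] 497.69528329397065
side [ 0.56453273 -1.11231445  0.78332817] 364.8880957306251
{'clock': 0.1, 'joints': array([-1.21011548,  0.47771263,  0.02237657,  1.5563759 , -0.01151024,
        1.10935447, -0.08313272]), 'qvel': array([-5.94278022e-05, -1.29933422e-03, -3.59436754e-04, -2.99543356e-03,
        8.27357449e-04,  8.09433978e-04, -7.79585442e-04]), 'tau': array([ 3.93728682e-03, -5.97760427e+01,  1.61345132e+00, -2.81954849e+01,
        1.27504629e-02,  5.01527640e-03,  1.08142615e-05]), 'tcp_pos': array([0.30473783, 0.60166284, 0.230417  ]), 'orientation': array([-7.29645095e-01, -3.05540821e+00,  2.67082539e-03]), 'contact_force': array([0.28243256, 0.16904058, 0.33823613]), 'moment': array([-0.03837299,  0.01708894,  0.03645054]), 'gripper_force': 0.0, 'grip_width': 0.08530185936267201}
```

View pics/scene0.png

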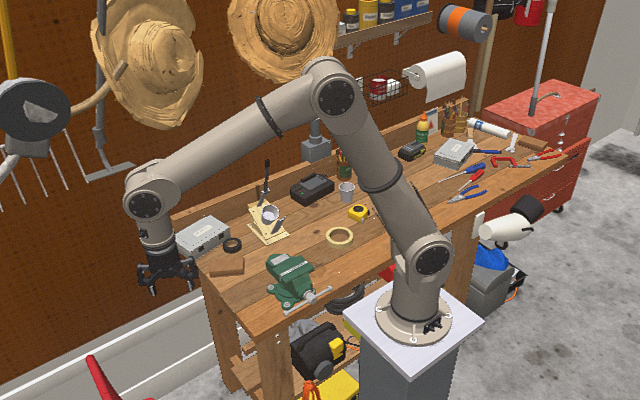

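View pics/side0.png

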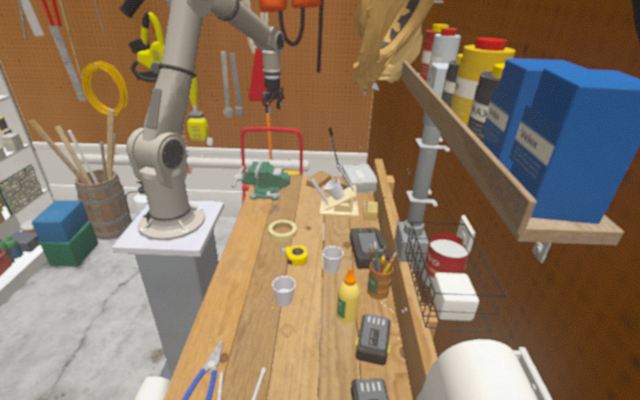

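The scene view shows the stand at about (268,220) with its bar up, and one cup at (347,190). The side view shows both cups, at (333,260) and (284,290), and the stand at (338,200). Next I'll measure them.

Run:
```python
from h import *
s=np.load("side0.npz");W=s["W"];c=np.load("scene0.npz");C=c["W"]
def show(W,u0,u1,v0,v1,zmin=.02,zmax=.08):
    P=W[v0:v1,u0:u1].reshape(-1,3);P=P[(P[:,2]>zmin)&(P[:,2]<zmax)]
    print((u0,v0),len(P),"min",P.min(0).round(3),"max",P.max(0).round(3));return P
def rim(P):
    z=P[:,2];Q=P[(z>.061)&(z<.069)]
    from scipy.optimize import least_squares
    s=least_squares(lambda p:np.hypot(Q[:,0]-p[0],Q[:,1]-p[1])-.0307,Q[:,:2].mean(0),loss="soft_l1",f_scale=.002);print("rim",len(Q),s.x.round(4),np.abs(s.fun).mean().round(4))
rim(show(W,318,348,244,276)); rim(show(W,268,300,274,308)); rim(show(C,337,358,178,204))
print("table z",np.nanmedian(W[300:340,225:250,2]))
for n,W_,b in(("scene",C,(245,290,150,245)),("side",W,(300,365,120,218))):
    show(W_,*b,.02,.4)
for n in(("tape",345,370,203,222),("mask",325,355,225,246),("vise",262,318,250,308),("box",288,336,170,205)):
    print(n[0]);show(C,*n[1:],.008,.3)
im=cv2.resize(c["im"][140:260,225:375],None,fx=5,fy=5,interpolation=cv2.INTER_CUBIC);cv2.imwrite("pics/c1.png",im[:,:,::-1])
im=cv2.resize(s["im"][115:230,290:410],None,fx=5,fy=5,interpolation=cv2.INTER_CUBIC);cv2.imwrite("pics/c2.png",im[:,:,::-1])
```

```text
(318, 244) 381 min [ 0.564 -0.259  0.02 ] max [ 0.626 -0.192  0.07 ]
rim 83 [ 0.5959 -0.2246] 0.0013
(268, 274) 489 min [ 0.429 -0.401  0.02 ] max [ 0.491 -0.338  0.071]
rim 98 [ 0.4606 -0.3704] 0.0011
(337, 178) 222 min [ 0.561 -0.288  0.021] max [ 0.706 -0.19   0.069]
rim 35 [ 0.5937 -0.2251] 0.002
table z 0.0017758982111278849
(245, 150) 3042 min [ 0.498 -0.137  0.02 ] max [0.872 0.178 0.34 ]
(300, 120) 1667 min [0.416 0.058 0.02 ] max [0.746 0.846 0.341]
tape
(345, 203) 272 min [ 0.426 -0.23   0.008] max [ 0.54  -0.15   0.043]
mask
(325, 225) 307 min [ 0.363 -0.096  0.008] max [0.465 0.007 0.032]
vise
(262, 250) 2035 min [0.176 0.179 0.008] max [0.415 0.304 0.132]
box
(288, 170) 1279 min [ 0.65  -0.318  0.008] max [ 0.805 -0.047  0.099]
```

View pics/c1.png

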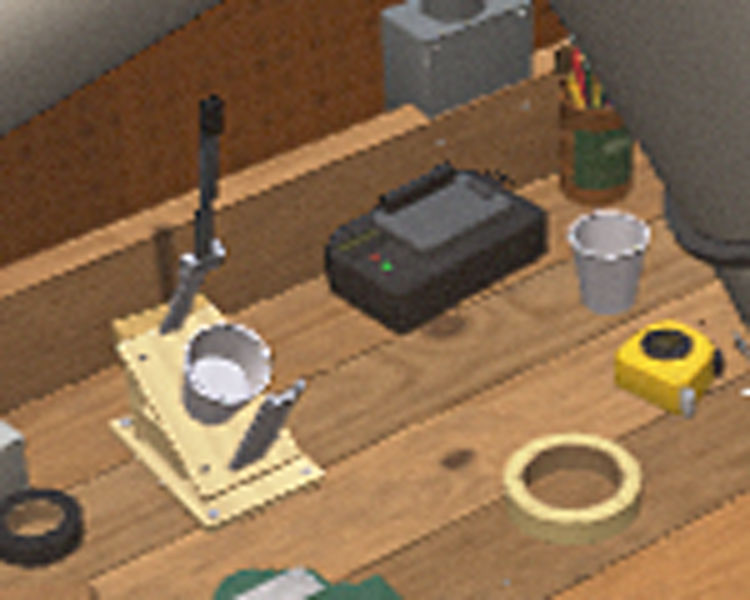

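View pics/c2.png

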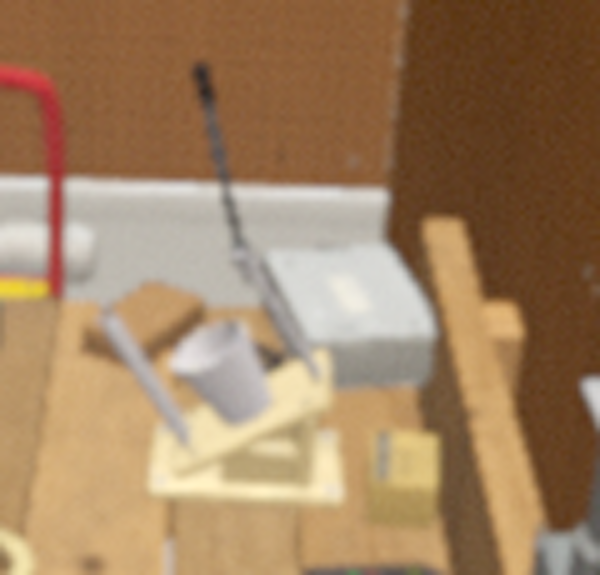

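```bash
cat > fit.py <<'E'
from h import *
from scipy.optimize import least_squares
a=np.deg2rad(32)
def sock(p):
    S=np.array([[np.cos(a),0,-np.sin(a)],[0,1,0],[np.sin(a),0,np.cos(a)]])
    return R.from_euler("z",p[2]).as_matrix()@S
def dist(p,P):
    L=(P-[p[0],p[1],.056+(p[3] if len(p)>3 else 0)])@sock(p)
    rho=np.hypot(L[:,0],L[:,1]);x,y,z=L.T
    ro=.022+.00975*z/.065
    zc=np.clip(z,0,.065)
    d_out=np.hypot((rho-(.022+.00975*zc/.065)),z-zc)
    zi=np.clip(z,.024,.065)
    d_in=np.hypot(rho-(.022+.00975*zi/.065-.0022),z-zi)
    d_pl=np.sqrt(z**2+np.maximum(abs(x)-.068,0)**2+np.maximum(abs(y)-.042,0)**2)
    d_p1=np.sqrt(np.maximum(abs(x-.062)-.003,0)**2+np.maximum(abs(y)-.009,0)**2+(z-np.clip(z,0,.12))**2)
    d_p2=np.sqrt(np.maximum(abs(x+.056)-.003,0)**2+np.maximum(abs(y)-.015,0)**2+(z-np.clip(z,0,.132))**2)
    return np.min([d_out,d_in,d_pl,d_p1,d_p2],0)
E
python3 - <<'E'
from fit import *
A=[]
for n,b in(("scene",(245,290,185,245)),("side",(300,365,165,218))):
    W=np.load(n+"0.npz")["W"];P=W[b[2]:b[3],b[0]:b[1]].reshape(-1,3)
    P=P[(P[:,2]>.03)&(P[:,2]<.2)&(P[:,0]>.45)&(P[:,0]<.75)&(P[:,1]>0)&(P[:,1]<.25)];A.append(P);print(n,len(P),np.median(P,0).round(3))
for Q in(A[0],A[1],np.vstack(A)):
    best=None
    for y0 in np.linspace(-.8,.8,9):
        s=least_squares(lambda p:dist(p,Q),[*np.median(Q,0)[:2],y0],loss="soft_l1",f_scale=.003)
        if best is None or s.cost<best.cost: best=s
    print(best.x.round(4),np.median(np.abs(best.fun)).round(4),(best.fun<.004).mean().round(2))
p=best.x
W=np.load("scene0.npz")["W"];W2=np.load("side0.npz")["W"]
P=np.vstack([W[150:200,245:290].reshape(-1,3),W2[120:175,300:365].reshape(-1,3)])
L=(P-[p[0],p[1],.056])@sock(p)
h=L-[.06,0,.121];rr=np.hypot(h[:,0],h[:,2]);k=(rr>.04)&(rr<.16)&(abs(L[:,1])<.015)
q=np.arctan2(h[k,2],-h[k,0]);print("q",k.sum(),np.percentile(q,[10,30,50,70,90]).round(3))
E
```

```text
scene 860 [0.613 0.141 0.079]
side 841 [0.616 0.12  0.082]
[ 0.6224  0.1339 -0.0582] 0.002 0.67
[0.6249 0.1346 0.0155] 0.0019 0.75
[ 0.6238  0.1347 -0.005 ] 0.0019 0.72
q 204 [1.788 1.836 1.859 1.887 1.921]
```

```bash
cat > mv.py <<'E'
from h import *
# tool orientation: closing along world-yaw psi + 90deg, tilt about tool y
def Rt(psi=0.,tilt=0.):
    B=np.array([[-1,0,0],[0,1,0],[0,0,-1.]]).T
    return R.from_euler("z",psi)*R.from_matrix(B)*R.from_euler("y",-tilt)
def go(t,Rg=None):
    o=r.get_obs();Rc=R.from_rotvec(o["orientation"])
    Rg=Rg or Rc
    d=Rc.inv().apply(np.array(t)-o["tcp_pos"])*1000
    print("move",d.round(1).tolist(),(Rc.inv()*Rg).as_rotvec().round(4).tolist(),"now",o["tcp_pos"].round(4),"F",o["contact_force"].round(1),"w",round(o["grip_width"],4),"t",round(o["clock"],2),"j",o["joints"].round(2).tolist())
E
python3 - <<'E'
from mv import *
W=np.load("side0.npz")["W"];P=W.reshape(-1,3)
P=P[np.isfinite(P[:,0])]
for nm,x,y in(("near cupA",(.5,.75),(-.35,-.1)),("near cupB",(.36,.6),(-.52,-.28))):
    k=(P[:,0]>x[0])&(P[:,0]<x[1])&(P[:,1]>y[0])&(P[:,1]<y[1])&(P[:,2]>.075)&(P[:,2]<.4);Q=P[k];print(nm,k.sum(),Q.min(0).round(3) if k.any() else "",Q.max(0).round(3) if k.any() else "")
Q=P[(P[:,2]>.09)&(P[:,2]<.2)&(P[:,1]<-.2)&(P[:,1]>-.6)&(P[:,0]>.4)&(P[:,0]<.8)]
print("tall",len(Q));H,xe,ye=np.histogram2d(Q[:,0],Q[:,1],[np.arange(.4,.81,.05),np.arange(-.6,-.19,.05)]);print(H.astype(int))
go([.305,.602,.42],Rt()); go([.595,-.225,.42],Rt());
E
```

```text
near cupA 419 [ 0.692 -0.35   0.075] [ 0.75  -0.164  0.169]
near cupB 0  
tall 1862
[[  0   0   0   0   0   0   0   0]
 [  0   0   0   0   0   0   0   0]
 [  0   0   0   0   0   0   0   0]
 [  0   0   0   0   0   0   0   0]
 [  0   0   0 385   0   0   0   0]
 [  0   0   0  63   0  37   0   0]
 [  0   0   0   0  41 202  73   0]
 [144 126 106  94  81 117 235 158]]
move [-0.1, 0.1, -189.6] [-0.0017, -0.0003, -0.4688] now [0.3047 0.6017 0.2304] F [0.3 0.2 0.3] w 0.0853 t 0.1 j [-1.21, 0.48, 0.02, 1.56, -0.01, 1.11, -0.08]
move [-632.5, -606.6, -188.5] [-0.0017, -0.0003, -0.4688] now [0.3047 0.6017 0.2304] F [0.3 0.2 0.3] w 0.0853 t 0.1 j [-1.21, 0.48, 0.02, 1.56, -0.01, 1.11, -0.08]
```

Call:
step_arm(
  moves=[
    [0, 0, -50, 0, 0, -0.1, 85],
    [0, 0, -100, 0, 0, -0.2, 85],
    [0, 0, -150, 0, 0, -0.3, 85],
    [0, 0, -190, 0, 0, -0.47, 85],
    [0, 0, -190, 0, 0, -0.47, 85],
    [-632, -606, -190, 0, 0, -0.47, 85],
    [-632, -606, -190, 0, 0, -0.47, 85],
    [-632, -606, -190, 0, 0, -0.47, 85],
  ],
)

```text
clock: 0.9
tcp_pos: [0.3549, 0.4587, 0.42]
orientation: [0.002, -3.141, 0.002]
contact_force: [1.2, -0.3, 0.6]
grip_width: 0.0847
gripper_force: 0.0
```

```bash
python3 -c "
from mv import *
go([.595,-.225,.42],Rt())"
```

```text
move [-239.4, -684.0, 0.9] [-0.0015, -0.0008, 0.0011] now [0.3549 0.4587 0.42  ] F [ 1.2 -0.3  0.6] w 0.0847 t 0.9 j [-1.01, 0.2, -0.02, 1.52, 0.0, 1.42, 0.55]
```

Call:
step_arm(
  moves=[
    [-240, -684, 0, 0, 0, 0, 85],
    [-240, -684, 0, 0, 0, 0, 85],
    [-240, -684, 0, 0, 0, 0, 85],
    [-240, -684, 0, 0, 0, 0, 85],
    [-240, -684, 0, 0, 0, 0, 85],
    [-240, -684, 0, 0, 0, 0, 85],
    [-240, -684, 0, 0, 0, 0, 85],
    [-240, -684, 0, 0, 0, 0, 85],
  ],
)

```text
clock: 1.7
tcp_pos: [0.4874, 0.0812, 0.4207]
orientation: [0.001, -3.141, -0.0]
contact_force: [2.2, 0.3, 0.9]
grip_width: 0.0849
gripper_force: 0.0
```

```bash
python3 -c "
from mv import *
go([.595,-.225,.2],Rt())"
```

```text
move [-107.5, -306.3, 220.6] [0.0, -0.0006, 0.0007] now [0.4874 0.0812 0.4207] F [2.2 0.3 0.9] w 0.0849 t 1.7 j [-0.58, 0.03, 0.3, 1.71, -0.01, 1.4, 1.29]
```

Call:
step_arm(
  moves=[
    [-107, -306, 60, 0, 0, 0, 85],
    [-107, -306, 60, 0, 0, 0, 85],
    [-107, -306, 60, 0, 0, 0, 85],
    [-107, -306, 60, 0, 0, 0, 85],
    [-107, -306, 60, 0, 0, 0, 85],
    [-107, -306, 220, 0, 0, 0, 85],
    [-107, -306, 220, 0, 0, 0, 85],
    [-107, -306, 220, 0, 0, 0, 85],
  ],
)

```text
clock: 2.5
tcp_pos: [0.589, -0.2074, 0.2366]
orientation: [0.0, -3.141, -0.0]
contact_force: [0.3, 0.8, 0.4]
grip_width: 0.0853
gripper_force: 0.0
```

```bash
python3 -c "
from mv import *
go([.595,-.225,.2],Rt())"
```

```text
move [-6.0, -17.6, 36.6] [0.0001, -0.0005, 0.0002] now [ 0.589  -0.2074  0.2366] F [0.3 0.8 0.4] w 0.0853 t 2.5 j [-0.13, 0.42, 0.5, 1.7, -0.22, 1.08, 2.01]
```

Call:
step_arm(
  moves=[
    [-6, -18, 36, 0, 0, 0, 85],
    [-6, -18, 36, 0, 0, 0, 85],
    [-6, -18, 36, 0, 0, 0, 85],
  ],
)

```text
clock: 2.8
tcp_pos: [0.5948, -0.2245, 0.2024]
orientation: [0.0, -3.14, -0.0]
contact_force: [0.4, -0.4, 0.6]
grip_width: 0.085
gripper_force: 0.0
```

```bash
cat >> h.py <<'E'
def rimfit(W,x,y,z=.065,rad=.0307,w=.06):
    from scipy.optimize import least_squares
    P=W.reshape(-1,3);P=P[np.isfinite(P[:,0])]
    Q=P[(abs(P[:,2]-z)<.004)&(np.hypot(P[:,0]-x,P[:,1]-y)<w)]
    s=least_squares(lambda p:np.hypot(Q[:,0]-p[0],Q[:,1]-p[1])-rad,[x,y],loss="soft_l1",f_scale=.001)
    print("rim",len(Q),s.x.round(4),"res",np.abs(s.fun).mean().round(4),"zmax",np.median(np.sort(Q[:,2])[-50:]).round(4));return s.x
E
python3 - <<'E'
from mv import *
f=grab("wrist","pics/w1.png");W=cloud(f);c=rimfit(W,.595,-.225,w=.045)
go([*c,.2],Rt()); go([*c,.042],Rt())
E
```

```text
rim 595 [ 0.5955 -0.2262] res 0.0008 zmax 0.066
move [0.3, -2.1, 4.0] [0.0001, 0.001, 0.0011] now [ 0.5958 -0.2241  0.204 ] F [ 0.5 -0.1  0.4] w 0.085 t 2.85 j [-0.09, 0.47, 0.49, 1.71, -0.25, 1.02, 2.05]
move [0.5, -2.1, 162.0] [0.0001, 0.001, 0.0011] now [ 0.5958 -0.2241  0.204 ] F [ 0.5 -0.1  0.4] w 0.085 t 2.85 j [-0.09, 0.47, 0.49, 1.71, -0.25, 1.02, 2.05]
```

View pics/w1.png

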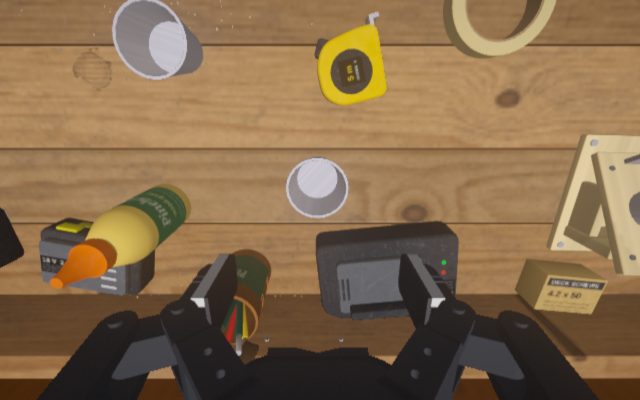

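The wrist view shows cup A centred between the fingers at (317,187), with the charger and glue clear of it. I'll descend and grip.

Call:
step_arm(
  moves=[
    [0, -2, 40, 0, 0, 0, 85],
    [0, -2, 80, 0, 0, 0, 85],
    [0, -2, 115, 0, 0, 0, 85],
    [0, -2, 145, 0, 0, 0, 85],
    [0, -2, 160, 0, 0, 0, 85],
    [0, -2, 162, 0, 0, 0, 85],
    [0, -2, 162, 0, 0, 0, 85],
  ],
)

```text
clock: 3.55
tcp_pos: [0.5967, -0.2265, 0.0427]
orientation: [-0.003, 3.139, -0.001]
contact_force: [-0.8, -0.3, 0.3]
grip_width: 0.085
gripper_force: 0.0
```

Call:
step_arm(
  moves=[
    [0, 0, 0, 0, 0, 0, 50],
    [0, 0, 0, 0, 0, 0, 50],
    [0, 0, 0, 0, 0, 0, 50],
    [0, 0, 0, 0, 0, 0, 50],
    [0, 0, 0, 0, 0, 0, 50],
    [0, 0, 0, 0, 0, 0, 50],
    [0, 0, 0, 0, 0, 0, 50],
  ],
  grip_force=70,
)

```text
clock: 4.25
tcp_pos: [0.5973, -0.2269, 0.0439]
orientation: [-0.002, 3.137, -0.0]
contact_force: [-1.1, 2.6, 12.9]
grip_width: 0.0601
gripper_force: 72.7
```

Call:
step_arm(
  moves=[
    [0, 0, -20, 0, 0, 0, 50],
    [0, 0, -60, 0, 0, 0, 50],
    [0, 0, -110, 0, 0, 0, 50],
    [0, 0, -160, 0, 0, 0, 50],
    [0, 0, -210, 0, 0, 0, 50],
    [0, 0, -260, 0, 0, 0, 50],
    [0, 0, -260, 0, 0, 0, 50],
  ],
)

```text
clock: 4.95
tcp_pos: [0.5984, -0.2288, 0.31]
orientation: [-0.0, 3.127, -0.005]
contact_force: [-0.1, 0.0, -1.3]
grip_width: 0.0594
gripper_force: 75.9
```

Run:
```python
from mv import *
f=grab("wrist","pics/w2.png");np.savez("w2.npz",W=cloud(f))
go([.595,-.225,.42],Rt())
```

```text
move [1.0, 2.6, -114.0] [-0.0018, 0.0087, 0.0006] now [ 0.597  -0.2278  0.306 ] F [ 0.2  0.2 -3.2] w 0.0597 t 5.0 j [-0.12, 0.38, 0.53, 1.59, -0.21, 1.21, 2.02]
```

View pics/w2.png

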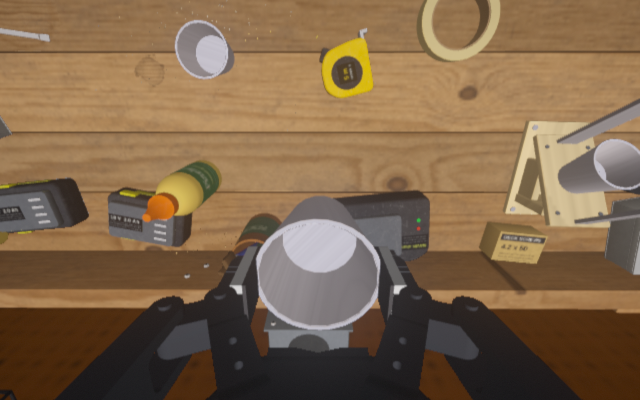

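The cup is held centrally, with its rim at about (318,275). Next I'll carry it to the pre-insert pose on the socket axis, tilting on the way.

Run:
```python
from mv import *
go([.47,.135,.302],Rt(0,np.deg2rad(32)))
```

```text
move [126.8, 362.9, 2.2] [-0.0016, -0.5498, 0.0011] now [ 0.597  -0.2278  0.306 ] F [ 0.2  0.2 -3.2] w 0.0597 t 5.0 j [-0.12, 0.38, 0.53, 1.59, -0.21, 1.21, 2.02]
```

Call:
step_arm(
  moves=[
    [127, 363, 2, 0, -0.55, 0, 50],
    [127, 363, 2, 0, -0.55, 0, 50],
    [127, 363, 2, 0, -0.55, 0, 50],
    [127, 363, 2, 0, -0.55, 0, 50],
    [127, 363, 2, 0, -0.55, 0, 50],
    [127, 363, 2, 0, -0.55, 0, 50],
    [127, 363, 2, 0, -0.55, 0, 50],
    [127, 363, 2, 0, -0.55, 0, 50],
  ],
)

```text
clock: 5.8
tcp_pos: [0.4664, 0.1356, 0.2981]
orientation: [-0.001, 2.592, -0.001]
contact_force: [0.8, -0.7, -1.8]
grip_width: 0.0602
gripper_force: 76.2
```

Call:
step_arm(
  moves=[
    [0, 0, 0, 0, 0, 0, 50],
    [0, 0, 0, 0, 0, 0, 50],
  ],
)

```text
clock: 6.0
tcp_pos: [0.4673, 0.1352, 0.2978]
orientation: [-0.005, 2.593, -0.001]
contact_force: [0.6, -0.0, -1.4]
grip_width: 0.0598
gripper_force: 76.2
```

```bash
cat >> fit.py <<'E'
def tilt(W,o,dz=.0215):
    # rim plane of the held cup in tool frame
    Rc=R.from_rotvec(o["orientation"]);L=Rc.inv().apply(W.reshape(-1,3)-o["tcp_pos"])
    L=L[np.isfinite(L[:,0])]
    return L
def fitstand(W,p0,reg=None):
    P=W.reshape(-1,3);P=P[np.isfinite(P[:,0])]
    L=(P-[p0[0],p0[1],.056])@sock(p0)
    k=(np.abs(L[:,0])<.075)&(np.abs(L[:,1])<.047)&(L[:,2]>-.006)&(L[:,2]<.075)
    Q=P[k]
    s=least_squares(lambda p:dist(p,Q),list(p0[:3])+[0],loss="soft_l1",f_scale=.002)
    print("stand",len(Q),s.x.round(4),np.median(s.fun).round(4));return s.x
E
python3 - <<'E'
from fit import *
from mv import go,Rt
f=grab("wrist","pics/w3.png");o=r.get_obs();W=cloud(f);np.savez("w3.npz",W=W)
p=fitstand(W,[.624,.1347,0.])
go([.47,.135,.302],Rt(0,np.deg2rad(32)))
E
```

```text
stand 4201 [ 0.6235  0.1331 -0.0255 -0.0007] 0.0006
move [-4.1, 1.2, -2.4] [-0.0006, -0.0105, 0.0015] now [0.4678 0.1338 0.2978] F [ 0.1 -0.2 -1.6] w 0.0597 t 6.05 j [-0.48, -0.15, -0.12, 2.27, 0.5, 0.62, 0.62]
```

View pics/w3.png

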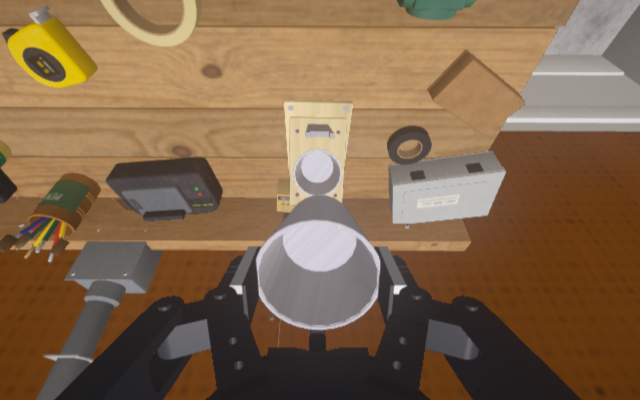

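The rim sits at the same pixels as before the tilt, about (318,270), so the cup hasn't slipped. The fixed cup is at (318,170), in line. Next I'll fit the held cup's pose in the tool frame.

```bash
cat >> fit.py <<'E'
def heldcup(W,o):
    L=tilt(W,o);L=L[(np.hypot(L[:,0],L[:,1])<.036)&(L[:,2]>-.03)&(L[:,2]<.05)]
    def f(p):
        M=R.from_rotvec([p[3],p[4],0])*R.from_euler("x",np.pi)
        Q=M.inv().apply(L-p[:3]);rho=np.hypot(Q[:,0],Q[:,1]);z=Q[:,2]
        zc=np.clip(z,0,.065);zi=np.clip(z,.024,.065);t=.15
        d1=np.hypot(rho-.022-t*zc,z-zc);d2=np.hypot(rho-.0198-t*zi,z-zi);d3=np.hypot(z-.024,np.maximum(rho-.0234,0))
        return np.min([d1,d2,d3],0)
    s=least_squares(f,[0,0,.0435,0,0],loss="soft_l1",f_scale=.002)
    print("held cup foot in tool mm",(s.x[:3]*1000).round(1),"tilt",s.x[3:].round(3),len(L),np.median(s.fun).round(4));return s.x
def inpose(p,zs,h,M=None):
    """tool pose that puts held cup's foot at socket height zs on axis"""
    from mv import Rt
    S=sock(p);Rs=R.from_matrix(S)
    tool=R.from_euler("z",p[2])*Rt(0,a)
    Rg=tool*R.from_rotvec([h[3],h[4],0]).inv()
    foot=np.array([p[0],p[1],.056+(p[3] if len(p)>3 else 0)])+S[:,2]*zs
    return foot-Rg.apply(h[:3]),Rg
E
python3 - <<'E'
from fit import *
from mv import go
W=np.load("w3.npz")["W"];o=r.get_obs();h=heldcup(W,o)
P=np.load("w2.npz")["W"]
p=[.6235,.1331,-.0255,-.0007]
for z in(.12,.075,.024): go(*inpose(p,z,h))
E
```

```text
held cup foot in tool mm [ 1.9  1.9 42.9] tilt [-0.028  0.017] 13138 0.0004
move [-6.1, 0.8, 125.2] [0.0407, -0.0272, 0.0232] now [0.4678 0.1338 0.2978] F [ 0.1 -0.2 -1.6] w 0.0597 t 6.05 j [-0.48, -0.15, -0.12, 2.27, 0.5, 0.62, 0.62]
move [-6.5, 0.2, 170.2] [0.0407, -0.0272, 0.0232] now [0.4678 0.1338 0.2978] F [ 0.1 -0.2 -1.6] w 0.0597 t 6.05 j [-0.48, -0.15, -0.12, 2.27, 0.5, 0.62, 0.62]
move [-7.1, -0.4, 221.2] [0.0407, -0.0272, 0.0232] now [0.4678 0.1338 0.2978] F [ 0.1 -0.2 -1.6] w 0.0597 t 6.05 j [-0.48, -0.15, -0.12, 2.27, 0.5, 0.62, 0.62]
```

Call:
step_arm(
  moves=[
    [-6, 1, 40, 0.02, -0.02, 0.02, 50],
    [-6, 1, 80, 0.03, -0.025, 0.02, 50],
    [-6, 1, 110, 0.03, -0.025, 0.02, 50],
    [-6, 1, 125, 0.03, -0.025, 0.02, 50],
    [-6, 1, 125, 0.03, -0.025, 0.02, 50],
    [-6, 1, 125, 0.03, -0.025, 0.02, 50],
  ],
)

```text
clock: 6.65
tcp_pos: [0.5388, 0.1343, 0.1952]
orientation: [0.038, 2.567, -0.033]
contact_force: [-0.4, -0.1, -0.9]
grip_width: 0.0598
gripper_force: 76.2
```

Run:
```python
from fit import *
from mv import go
f=grab("wrist");o=r.get_obs();W=cloud(f);h=heldcup(W,o)
q=fitstand(W,[.6235,.1331,-.0255])
p=[.6235,.1331,-.0255,-.0007]
for z in(.1,.06,.024): go(*inpose(p,z,h))
```

```text
held cup foot in tool mm [ 2.2 -0.1 43.7] tilt [-0.025  0.02 ] 13196 0.0004
stand 6213 [ 6.243e-01  1.331e-01 -2.380e-02 -1.000e-04] 0.0007
move [1.8, 1.8, 20.4] [0.0079, -0.0029, 0.0013] now [0.5389 0.135  0.196 ] F [ 0.4  0.9 -1.4] w 0.0598 t 6.7 j [-0.44, 0.14, -0.11, 2.28, 0.97, 0.4, 0.15]
move [2.5, 2.5, 60.3] [0.0079, -0.0029, 0.0013] now [0.5389 0.135  0.196 ] F [ 0.4  0.9 -1.4] w 0.0598 t 6.7 j [-0.44, 0.14, -0.11, 2.28, 0.97, 0.4, 0.15]
move [3.1, 3.1, 96.3] [0.0079, -0.0029, 0.0013] now [0.5389 0.135  0.196 ] F [ 0.4  0.9 -1.4] w 0.0598 t 6.7 j [-0.44, 0.14, -0.11, 2.28, 0.97, 0.4, 0.15]
```

Call:
step_arm(
  moves=[
    [1, 1, 25, 0.005, 0, 0, 50],
    [2, 2, 45, 0.005, 0, 0, 50],
    [2, 2, 60, 0.005, 0, 0, 50],
    [2, 2, 60, 0.005, 0, 0, 50],
    [2, 2, 60, 0.005, 0, 0, 50],
  ],
)

```text
clock: 7.2
tcp_pos: [0.5699, 0.1362, 0.1451]
orientation: [0.037, 2.565, -0.037]
contact_force: [-0.5, 0.7, -1.3]
grip_width: 0.0598
gripper_force: 76.2
```

Run:
```python
from fit import *
from mv import go
f=grab("wrist");o=r.get_obs();W=cloud(f);h=heldcup(W,o)
p=[.624,.1331,-.0245,-.0004]
for z in(.024,): go(*inpose(p,z,h))
```

```text
held cup foot in tool mm [ 6.2 -0.1 42.9] tilt [-0.019  0.08 ] 13965 0.0006
move [-0.4, -0.3, 37.6] [-0.0018, -0.062, 0.0019] now [0.5699 0.1363 0.1454] F [ 0.  -0.2 -1.6] w 0.06 t 7.25 j [-0.47, 0.27, -0.04, 2.26, 1.26, 0.33, -0.14]
```

Call:
step_arm(
  moves=[
    [0, 0, 10, 0, 0, 0, 50],
    [0, 0, 20, 0, 0, 0, 50],
    [0, 0, 28, 0, 0, 0, 50],
    [0, 0, 28, 0, 0, 0, 50],
  ],
)

```text
clock: 7.65
tcp_pos: [0.585, 0.1351, 0.121]
orientation: [0.037, 2.566, -0.037]
contact_force: [-0.2, -0.2, -2.1]
grip_width: 0.0597
gripper_force: 76.2
```

Run:
```python
from fit import *
from mv import go
f=grab("wrist","pics/w4.png");o=r.get_obs();W=cloud(f);h=heldcup(W,o)
p=[.624,.1331,-.0245,-.0004]
for z in(.024,): go(*inpose(p,z,h))
```

```text
held cup foot in tool mm [ 6.3  0.2 43.2] tilt [-0.021  0.056] 14429 0.0006
move [-2.0, -0.2, 9.0] [-0.0001, -0.0387, 0.0019] now [0.585  0.1351 0.1213] F [ 0.1  0.3 -1.9] w 0.0597 t 7.7 j [-0.48, 0.34, -0.01, 2.25, 1.42, 0.3, -0.28]
```

View pics/w4.png

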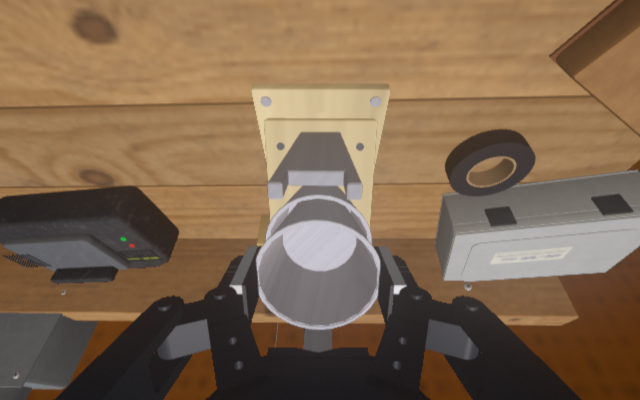

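The held cup hasn't slipped and is inside the fixed cup, whose front rim is visible at about (320,205). I'll push home in small steps.

Call:
step_arm(
  moves=[
    [0, 0, 4, 0, 0, 0, 50],
    [0, 0, 7, 0, 0, 0, 50],
    [0, 0, 9, 0, 0, 0, 50],
    [0, 0, 9, 0, 0, 0, 50],
  ],
)

```text
clock: 8.1
tcp_pos: [0.5888, 0.1345, 0.1135]
orientation: [0.037, 2.566, -0.038]
contact_force: [-16.0, -2.5, 13.6]
grip_width: 0.0597
gripper_force: 78.0
```

Run:
```python
from fit import *
from mv import go
p=[.624,.1331,-.0245,-.0004]
go(*inpose(p,.024,[.002,.0003,.0433,-.025,.018]))
```

```text
move [-0.4, 0.2, 0.5] [0.0034, -0.0011, 0.0019] now [0.5888 0.1345 0.1135] F [-16.   -2.5  13.6] w 0.0597 t 8.1 j [-0.48, 0.36, -0.01, 2.25, 1.47, 0.29, -0.34]
```

Call:
step_arm(
  moves=[
    [0, 0, 0, 0, 0, 0, 85],
    [0, 0, 0, 0, 0, 0, 85],
    [0, 0, 0, 0, 0, 0, 85],
    [0, 0, 0, 0, 0, 0, 85],
    [0, 0, -15, 0, 0, 0, 85],
    [0, 0, -45, 0, 0, 0, 85],
    [0, 0, -95, 0, 0, 0, 85],
    [0, 0, -95, 0, 0, 0, 85],
  ],
)

```text
clock: 8.9
tcp_pos: [0.5381, 0.1398, 0.197]
orientation: [0.037, 2.562, -0.032]
contact_force: [0.8, -0.3, -0.1]
grip_width: 0.0849
gripper_force: 0.0
```

```bash
cat >> fit.py <<'E'
def rimheights(W,p):
    P=W.reshape(-1,3);P=P[np.isfinite(P[:,0])]
    L=(P-[p[0],p[1],.056+p[3]])@sock(p)*1000
    k=(np.hypot(L[:,0],L[:,1])<40)&(L[:,2]>20)&(L[:,2]<140);L=L[k]
    print("hist z",[(z,int(((L[:,2]>=z)&(L[:,2]<z+4)).sum())) for z in range(20,140,4)])
    top=np.percentile(L[:,2],99.5);T=L[L[:,2]>top-8]
    A=np.c_[T[:,:2],np.ones(len(T))];
    # highest points around: rim
    an=np.arctan2(T[:,1],T[:,0]);print("rim by sector",[(int(np.degrees(s)),round(float(np.percentile(T[np.abs(np.angle(np.exp(1j*(an-s))))<.3][:,2],95)),1)) for s in np.arange(-np.pi,np.pi,np.pi/3) if (np.abs(np.angle(np.exp(1j*(an-s))))<.3).sum()>5])
    fl=L[np.hypot(L[:,0],L[:,1])<15];print("floor",np.percentile(fl[:,2],[5,50,95]).round(1),"slope",np.linalg.lstsq(np.c_[fl[:,:2],np.ones(len(fl))],fl[:,2],rcond=None)[0].round(3))
E
python3 - <<'E'
from fit import *
from mv import go,Rt
f=grab("wrist","pics/w5.png");W=cloud(f)
rimheights(W,[.624,.1331,-.0245,-.0004])
go([.4606,-.3704,.25],Rt())
E
```

```text
hist z [(20, 12), (24, 9), (28, 12), (32, 9), (36, 11), (40, 15), (44, 158), (48, 1632), (52, 174), (56, 195), (60, 201), (64, 460), (68, 229), (72, 246), (76, 261), (80, 275), (84, 280), (88, 814), (92, 5), (96, 0), (100, 0), (104, 0), (108, 0), (112, 0), (116, 0), (120, 0), (124, 0), (128, 0), (132, 0), (136, 0)]
rim by sector [(-180, 91.8), (-120, 91.4), (-60, 90.8), (0, 90.5), (59, 91.1), (119, 91.6)]
floor [47.8 48.9 50. ] slope [-1.3000e-02  1.1000e-02  4.8887e+01]
move [25.6, -512.7, -71.9] [-0.0251, 0.5795, -0.0283] now [0.5387 0.1392 0.1958] F [ 0.3 -0.4 -0.4] w 0.0848 t 8.95 j [-0.47, 0.14, -0.09, 2.28, 0.99, 0.4, 0.12]
```

Cup 1 is home: inner floor at 48.9 (48 expected), level. Now for cup B.

Call:
step_arm(
  moves=[
    [0, 0, -50, 0, 0, 0, 85],
    [0, 0, -100, 0, 0, 0, 85],
    [0, -513, -114, -0.025, 0.58, -0.028, 85],
    [0, -513, -114, -0.025, 0.58, -0.028, 85],
    [0, -513, -114, -0.025, 0.58, -0.028, 85],
    [0, -513, -114, -0.025, 0.58, -0.028, 85],
    [0, -513, -114, -0.025, 0.58, -0.028, 85],
    [0, -513, -114, -0.025, 0.58, -0.028, 85],
  ],
)

```text
clock: 9.75
tcp_pos: [0.4763, -0.0926, 0.2836]
orientation: [-0.002, -3.133, 0.007]
contact_force: [2.5, 0.3, -0.2]
grip_width: 0.0851
gripper_force: 0.0
```

Run:
```python
from mv import *
go([.4606,-.3704,.23],Rt())
```

```text
move [14.9, -277.6, 55.0] [-0.0044, -0.0087, -0.001] now [ 0.4763 -0.0926  0.2836] F [ 2.5  0.3 -0.2] w 0.0851 t 9.75 j [-0.19, 0.11, 0.28, 1.94, -0.03, 1.1, 1.66]
```

Call:
step_arm(
  moves=[
    [15, -278, 55, 0, -0.008, 0, 85],
    [15, -278, 55, 0, -0.008, 0, 85],
    [15, -278, 55, 0, -0.008, 0, 85],
    [15, -278, 55, 0, -0.008, 0, 85],
    [15, -278, 55, 0, -0.008, 0, 85],
    [15, -278, 55, 0, -0.008, 0, 85],
    [15, -278, 55, 0, -0.008, 0, 85],
    [15, -278, 55, 0, -0.008, 0, 85],
  ],
)

```text
clock: 10.55
tcp_pos: [0.4581, -0.3692, 0.2281]
orientation: [-0.006, -3.141, 0.006]
contact_force: [1.2, 0.1, 0.2]
grip_width: 0.085
gripper_force: 0.0
```

Run:
```python
from mv import *
f=grab("wrist","pics/w6.png");W=cloud(f);c=rimfit(W,.4606,-.3704,w=.045)
go([*c,.042],Rt())
```

```text
rim 517 [ 0.4599 -0.3717] res 0.0009 zmax 0.0662
move [-1.0, -3.2, 186.5] [-0.0032, 0.0001, -0.0015] now [ 0.4588 -0.3679  0.2285] F [ 0.5 -0.1 -0.5] w 0.0852 t 10.6 j [0.22, 0.35, 0.44, 1.8, -0.17, 1.03, 2.3]
```

Call:
step_arm(
  moves=[
    [-1, -3, 45, 0, 0, 0, 85],
    [-1, -3, 90, 0, 0, 0, 85],
    [-1, -3, 135, 0, 0, 0, 85],
    [-1, -3, 165, 0, 0, 0, 85],
    [-1, -3, 183, 0, 0, 0, 85],
    [-1, -3, 186, 0, 0, 0, 85],
    [-1, -3, 186, 0, 0, 0, 85],
    [-1, -3, 186, 0, 0, 0, 85],
  ],
)

```text
clock: 11.4
tcp_pos: [0.4617, -0.3717, 0.0449]
orientation: [0.0, 3.137, -0.006]
contact_force: [-0.1, -1.3, 0.1]
grip_width: 0.0853
gripper_force: 0.0
```

Call:
step_arm(
  moves=[
    [0, 0, 0, 0, 0, 0, 50],
    [0, 0, 0, 0, 0, 0, 50],
    [0, 0, 0, 0, 0, 0, 50],
    [0, 0, 0, 0, 0, 0, 50],
    [0, 0, 0, 0, 0, 0, 50],
    [0, 0, 0, 0, 0, 0, 50],
    [0, 0, 0, 0, 0, 0, 50],
  ],
  grip_force=70,
)

```text
clock: 12.1
tcp_pos: [0.4619, -0.372, 0.046]
orientation: [0.002, 3.136, -0.006]
contact_force: [-2.0, 3.1, 13.7]
grip_width: 0.0609
gripper_force: 72.2
```

Call:
step_arm(
  moves=[
    [0, 0, -20, 0, 0, 0, 50],
    [0, 0, -60, 0, 0, 0, 50],
    [0, 0, -110, 0, 0, 0, 50],
    [0, 0, -160, 0, 0, 0, 50],
    [0, 0, -210, 0, 0, 0, 50],
    [0, 0, -260, 0, 0, 0, 50],
    [0, 0, -270, 0, 0, 0, 50],
    [0, 0, -270, 0, 0, 0, 50],
  ],
)

```text
clock: 12.9
tcp_pos: [0.4605, -0.3714, 0.3161]
orientation: [0.002, 3.134, -0.008]
contact_force: [0.7, -0.6, -1.3]
grip_width: 0.0604
gripper_force: 75.9
```

Run:
```python
from fit import *
from mv import go,Rt
f=grab("wrist");heldcup(cloud(f),r.get_obs())
go([.463,.137,.31],Rt(-.0245,a))
```

```text
held cup foot in tool mm [ 0.3 -0.8 43.2] tilt [-0.018  0.003] 12797 0.0004
move [-2.8, 507.6, 2.1] [0.0038, -0.5548, 0.0237] now [ 0.4596 -0.3706  0.3136] F [ 1.2  0.8 -2.5] w 0.0601 t 12.95 j [0.19, 0.28, 0.48, 1.69, -0.14, 1.2, 2.27]
```

Call:
step_arm(
  moves=[
    [-3, 508, 2, 0, -0.555, 0.024, 50],
    [-3, 508, 2, 0, -0.555, 0.024, 50],
    [-3, 508, 2, 0, -0.555, 0.024, 50],
    [-3, 508, 2, 0, -0.555, 0.024, 50],
    [-3, 508, 2, 0, -0.555, 0.024, 50],
    [-3, 508, 2, 0, -0.555, 0.024, 50],
    [-3, 508, 2, 0, -0.555, 0.024, 50],
    [-3, 508, 2, 0, -0.555, 0.024, 50],
  ],
)

```text
clock: 13.75
tcp_pos: [0.4605, 0.0308, 0.308]
orientation: [0.032, 2.588, -0.005]
contact_force: [2.1, -0.3, -0.5]
grip_width: 0.0601
gripper_force: 76.0
```

Run:
```python
from fit import *
from mv import go,Rt
go([.463,.137,.31],Rt(-.0245,a))
```

```text
move [-0.9, 106.3, -1.4] [0.0028, -0.0047, -0.0009] now [0.4605 0.0308 0.308 ] F [ 2.1 -0.3 -0.5] w 0.0601 t 13.75 j [0.1, -0.22, -0.36, 2.29, 0.14, 0.53, 1.18]
```

Call:
step_arm(
  moves=[
    [-1, 106, -1, 0, 0, 0, 50],
    [-1, 106, -1, 0, 0, 0, 50],
    [-1, 106, -1, 0, 0, 0, 50],
    [-1, 106, -1, 0, 0, 0, 50],
    [-1, 106, -1, 0, 0, 0, 50],
  ],
)

```text
clock: 14.25
tcp_pos: [0.4645, 0.1331, 0.3104]
orientation: [0.034, 2.588, -0.006]
contact_force: [-0.2, 0.2, -0.6]
grip_width: 0.0602
gripper_force: 76.1
```

Run:
```python
from fit import *
from mv import go,Rt
f=grab("wrist");o=r.get_obs();W=cloud(f);h=heldcup(W,o)
p=[.624,.1331,-.0245,-.0004]
for z in(.14,.1,.048): go(*inpose(p,z,h))
```

```text
held cup foot in tool mm [ 2.6  0.4 45.4] tilt [-0.02  0.02] 12928 0.0004
move [-1.9, 4.6, 115.4] [0.0213, -0.0234, -0.0031] now [0.4648 0.1328 0.3108] F [-0.9 -0.1 -2. ] w 0.0599 t 14.3 j [0.14, -0.16, -0.66, 2.22, 0.34, 0.59, 0.76]
move [-2.1, 4.5, 155.4] [0.0213, -0.0234, -0.0031] now [0.4648 0.1328 0.3108] F [-0.9 -0.1 -2. ] w 0.0599 t 14.3 j [0.14, -0.16, -0.66, 2.22, 0.34, 0.59, 0.76]
move [-2.3, 4.5, 207.4] [0.0213, -0.0234, -0.0031] now [0.4648 0.1328 0.3108] F [-0.9 -0.1 -2. ] w 0.0599 t 14.3 j [0.14, -0.16, -0.66, 2.22, 0.34, 0.59, 0.76]
```

Call:
step_arm(
  moves=[
    [-1, 3, 40, 0.015, -0.02, 0, 50],
    [-2, 5, 80, 0.02, -0.023, 0, 50],
    [-2, 5, 115, 0.02, -0.023, 0, 50],
    [-2, 5, 115, 0.02, -0.023, 0, 50],
    [-2, 5, 115, 0.02, -0.023, 0, 50],
  ],
)

```text
clock: 14.8
tcp_pos: [0.5273, 0.1373, 0.2142]
orientation: [0.042, 2.565, -0.032]
contact_force: [-0.4, -0.4, -0.1]
grip_width: 0.06
gripper_force: 76.5
```

Run:
```python
from fit import *
from mv import go,Rt
f=grab("wrist");o=r.get_obs();W=cloud(f);h=heldcup(W,o)
p=[.624,.1331,-.0245,-.0004]
for z in(.1,.048): go(*inpose(p,z,h))
```

```text
held cup foot in tool mm [ 5.5  0.1 46.3] tilt [-0.024  0.02 ] 12976 0.0006
move [-0.5, -0.9, 40.7] [0.0063, 0.0011, -0.0023] now [0.5277 0.1381 0.216 ] F [ 0.3  0.  -0.6] w 0.0601 t 14.85 j [0.17, 0.15, -0.77, 2.25, 1.01, 0.51, 0.13]
move [0.6, 0.1, 92.7] [0.0063, 0.0011, -0.0023] now [0.5277 0.1381 0.216 ] F [ 0.3  0.  -0.6] w 0.0601 t 14.85 j [0.17, 0.15, -0.77, 2.25, 1.01, 0.51, 0.13]
```

Call:
step_arm(
  moves=[
    [2, 0, 30, 0.005, 0, 0, 50],
    [2, 0, 50, 0.005, 0, 0, 50],
    [2, 0, 65, 0.005, 0, 0, 50],
    [2, 0, 75, 0.005, 0, 0, 50],
    [2, 0, 83, 0.005, 0, 0, 50],
    [2, 0, 83, 0.005, 0, 0, 50],
    [2, 0, 83, 0.005, 0, 0, 50],
  ],
)

```text
clock: 15.55
tcp_pos: [0.5719, 0.1358, 0.1471]
orientation: [0.042, 2.559, -0.038]
contact_force: [-0.7, -2.0, -2.1]
grip_width: 0.0599
gripper_force: 76.4
```

Run:
```python
from fit import *
from mv import go,Rt
p=[.624,.1331,-.0245,-.0004]
go(*inpose(p,.048,[.0025,.0002,.0453,-.023,.02]))
```

```text
move [2.9, -0.3, 11.9] [0.0, 0.0039, -0.002] now [0.5719 0.1358 0.1471] F [-0.7 -2.  -2.1] w 0.0599 t 15.55 j [0.08, 0.34, -0.67, 2.23, 1.39, 0.53, -0.19]
```

Call:
step_arm(
  moves=[
    [1, 0, 4, 0, 0, 0, 50],
    [2, 0, 8, 0, 0, 0, 50],
    [2, 0, 11, 0, 0, 0, 50],
    [2, 0, 12, 0, 0, 0, 50],
    [2, 0, 12, 0, 0, 0, 50],
  ],
)

```text
clock: 16.05
tcp_pos: [0.5762, 0.1355, 0.1366]
orientation: [0.041, 2.557, -0.041]
contact_force: [-27.6, -7.3, 33.6]
grip_width: 0.0599
gripper_force: 80.0
```

Call:
step_arm(
  moves=[
    [0, 0, -1, 0, 0, 0, 85],
    [0, 0, -1, 0, 0, 0, 85],
    [0, 0, -1, 0, 0, 0, 85],
    [0, 0, -1, 0, 0, 0, 85],
    [0, 0, -15, 0, 0, 0, 85],
    [0, 0, -45, 0, 0, 0, 85],
    [0, 0, -95, 0, 0, 0, 85],
    [0, 0, -95, 0, 0, 0, 85],
  ],
)

```text
clock: 16.85
tcp_pos: [0.5247, 0.1416, 0.2182]
orientation: [0.039, 2.555, -0.034]
contact_force: [1.1, 0.1, -0.9]
grip_width: 0.0851
gripper_force: 0.0
```

Run:
```python
from fit import *
from mv import go,Rt
f=grab("wrist","pics/w7.png");W=cloud(f)
p=[.624,.1331,-.0245,-.0004]
rimheights(W,p)
f=grab("scene");P=np.vstack([cloud(f)[140:205,240:300].reshape(-1,3),cloud(grab("side"))[110:180,300:370].reshape(-1,3)])
L=(P-[p[0],p[1],.056])@sock(p)
h=L-[.06,0,.121];rr=np.hypot(h[:,0],h[:,2]);q=np.arctan2(h[:,2],-h[:,0]);k=(rr>.04)&(rr<.16)&(abs(L[:,1])<.02)&(q>1.6)
print("q",k.sum(),np.percentile(q[k],[10,30,50,70,90]).round(3),np.median(L[k,1]))
k&=rr>.12;print("grip",k.sum(),np.median(P[k],0).round(4))
go([.46,.137,.31])
```

```text
hist z [(20, 8), (24, 6), (28, 4), (32, 9), (36, 10), (40, 10), (44, 17), (48, 25), (52, 23), (56, 13), (60, 21), (64, 227), (68, 114), (72, 1646), (76, 190), (80, 189), (84, 214), (88, 463), (92, 221), (96, 236), (100, 247), (104, 265), (108, 280), (112, 824), (116, 3), (120, 0), (124, 0), (128, 0), (132, 0), (136, 0)]
rim by sector [(-180, 115.6), (-120, 115.5), (-60, 114.9), (0, 115.1), (59, 115.0), (119, 115.3)]
floor [71.9 73.1 74.1] slope [-2.0000e-03 -5.0000e-03  7.3031e+01]
q 187 [1.806 1.836 1.86  1.894 1.92 ] -0.0013859844488946925
grip 77 [0.5756 0.1325 0.3262]
move [1.8, -6.3, -115.9] [0.0, 0.0, 0.0] now [0.5253 0.1391 0.2141] F [ 0.1 -1.1 -0.2] w 0.0849 t 17.0 j [0.15, 0.15, -0.76, 2.25, 1.03, 0.52, 0.11]
```

Cup 2 is home (floor 73.0 against 48.9 + 24) and level. Now the bar: grip its end with a constant tool orientation and follow the arc.

```bash
cat > bar.py <<'E'
from fit import *
from mv import go,Rt
p=[.624,.1331,-.0245,.0004]
def bp(q,off=0,R_=.140,gd=.020):
    s=np.array([.06-R_*np.cos(q),0,.121+R_*np.sin(q)-gd+off])
    return np.array([p[0],p[1],.056+p[3]])+sock(p)@s
Rg=Rt(p[2],a)
E
python3 - <<'E'
from bar import *
t=bp(1.86,.06)
S=sock(p); 
print(((r.get_obs()["tcp_pos"]-[p[0],p[1],.056])@S*1000).round(1), ((t-[p[0],p[1],.056])@S*1000).round(1))
go(t,Rg);go(bp(1.86),Rg)
E
```

```text
[ -0.    3.6 186.4] [100.1   0.  295.5]
move [-102.7, -5.8, -106.6] [-0.0222, 0.0236, -0.0014] now [0.5253 0.1391 0.2141] F [ 0.1 -1.1 -0.2] w 0.0849 t 17.0 j [0.15, 0.15, -0.76, 2.25, 1.03, 0.52, 0.11]
move [-101.3, -4.5, -46.7] [-0.0222, 0.0236, -0.0014] now [0.5253 0.1391 0.2141] F [ 0.1 -1.1 -0.2] w 0.0849 t 17.0 j [0.15, 0.15, -0.76, 2.25, 1.03, 0.52, 0.11]
```

Call:
step_arm(
  moves=[
    [0, -2, -50, -0.02, 0.02, 0, 60],
    [0, -4, -100, -0.02, 0.02, 0, 60],
    [0, -6, -112, -0.02, 0.02, 0, 60],
    [-50, -6, -112, -0.02, 0.02, 0, 60],
    [-102, -6, -112, -0.02, 0.02, 0, 60],
    [-102, -6, -107, -0.02, 0.02, 0, 60],
    [-102, -6, -107, -0.02, 0.02, 0, 60],
  ],
)

```text
clock: 17.7
tcp_pos: [0.5521, 0.1339, 0.3573]
orientation: [0.037, 2.584, -0.011]
contact_force: [-0.6, 1.0, -0.7]
grip_width: 0.0599
gripper_force: 0.0
```

Run:
```python
from bar import *
f=grab("wrist","pics/w8.png");W=cloud(f);o=r.get_obs()
L=R.from_rotvec(o["orientation"]).inv().apply(W.reshape(-1,3)-o["tcp_pos"])*1000
k=(abs(L[:,1])<25)&(abs(L[:,0])<40)&(L[:,2]>15)&(L[:,2]<140);Q=L[k]
for z in range(15,140,15):
    s=Q[(Q[:,2]>=z)&(Q[:,2]<z+15)]
    if len(s): print(z,len(s),np.median(s,0).round(1))
go(bp(1.86),Rg)
```

```text
15 263 [-6.4  1.  28.3]
30 328 [-0.6  1.  37. ]
45 199 [ 3.6  0.6 50.3]
60 188 [ 7.4  0.7 67.3]
75 167 [12.2  0.8 82.5]
90 126 [17.1  0.9 97.3]
105 116 [ 22.    1.  111.6]
120 104 [ 26.6   1.1 127.7]
135 27 [ 29.9   1.2 137.4]
move [-3.1, 0.9, 58.1] [-0.0025, -0.0026, -0.002] now [0.5508 0.1341 0.3565] F [-0.3  0.4  0. ] w 0.0599 t 17.75 j [0.27, -0.02, -0.75, 2.01, 0.39, 0.69, 0.82]
```

View pics/w8.png

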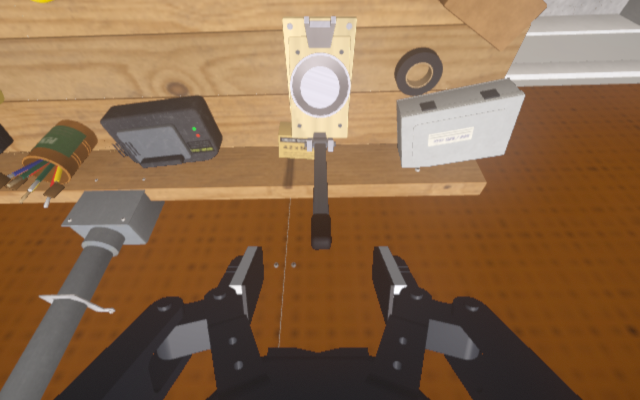

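The bar tip is at (320,235), centred between the fingers, and q ≈ 1.88. I'll advance and grip lightly.

Call:
step_arm(
  moves=[
    [-4, 1, 30, 0, 0, 0, 60],
    [-4, 1, 50, 0, 0, 0, 60],
    [-4, 1, 58, 0, 0, 0, 60],
    [-4, 1, 58, 0, 0, 0, 30],
    [-4, 1, 58, 0, 0, 0, 8],
    [-4, 1, 58, 0, 0, 0, 8],
    [-4, 1, 58, 0, 0, 0, 8],
    [-4, 1, 58, 0, 0, 0, 8],
  ],
  grip_force=30,
)

```text
clock: 18.55
tcp_pos: [0.5856, 0.1351, 0.3136]
orientation: [0.034, 2.579, -0.011]
contact_force: [-3.7, -2.0, 3.9]
grip_width: 0.0136
gripper_force: 32.3
```

Run:
```python
from bar import *
o=r.get_obs();S=sock(p);s=(o["tcp_pos"]-[p[0],p[1],.0564])@S*1000;print("tcp sock",s.round(1))
g=s+[0,0,20];print("grip R,q",np.hypot(g[0]-60,g[2]-121),np.arctan2(g[2]-121,60-g[0]))
for q in np.arange(1.86,-.01,-.155): go(bp(q),Rg)
```

```text
tcp sock [103.7   1.1 238.5]
grip R,q 144.22213194651738 1.878279156752728
move [3.7, -1.1, 3.3] [-0.002, 0.004, -0.0014] now [0.5856 0.1351 0.3136] F [-3.7 -2.   3.9] w 0.0136 t 18.55 j [0.25, 0.1, -0.75, 2.02, 0.59, 0.63, 0.65]
move [24.9, -1.1, -1.4] [-0.002, 0.004, -0.0014] now [0.5856 0.1351 0.3136] F [-3.7 -2.   3.9] w 0.0136 t 18.55 j [0.25, 0.1, -0.75, 2.02, 0.59, 0.63, 0.65]
move [46.5, -1.1, -2.7] [-0.002, 0.004, -0.0014] now [0.5856 0.1351 0.3136] F [-3.7 -2.   3.9] w 0.0136 t 18.55 j [0.25, 0.1, -0.75, 2.02, 0.59, 0.63, 0.65]
move [68.1, -1.2, -0.7] [-0.002, 0.004, -0.0014] now [0.5856 0.1351 0.3136] F [-3.7 -2.   3.9] w 0.0136 t 18.55 j [0.25, 0.1, -0.75, 2.02, 0.59, 0.63, 0.65]
move [89.1, -1.2, 4.7] [-0.002, 0.004, -0.0014] now [0.5856 0.1351 0.3136] F [-3.7 -2.   3.9] w 0.0136 t 18.55 j [0.25, 0.1, -0.75, 2.02, 0.59, 0.63, 0.65]
move [109.1, -1.2, 13.2] [-0.002, 0.004, -0.0014] now [0.5856 0.1351 0.3136] F [-3.7 -2.   3.9] w 0.0136 t 18.55 j [0.25, 0.1, -0.75, 2.02, 0.59, 0.63, 0.65]
move [127.4, -1.2, 24.7] [-0.002, 0.004, -0.0014] now [0.5856 0.1351 0.3136] F [-3.7 
[... 322 characters left out ...]
3.9] w 0.0136 t 18.55 j [0.25, 0.1, -0.75, 2.02, 0.59, 0.63, 0.65]
move [169.1, -1.2, 74.0] [-0.002, 0.004, -0.0014] now [0.5856 0.1351 0.3136] F [-3.7 -2.   3.9] w 0.0136 t 18.55 j [0.25, 0.1, -0.75, 2.02, 0.59, 0.63, 0.65]
move [177.4, -1.1, 94.0] [-0.002, 0.004, -0.0014] now [0.5856 0.1351 0.3136] F [-3.7 -2.   3.9] w 0.0136 t 18.55 j [0.25, 0.1, -0.75, 2.02, 0.59, 0.63, 0.65]
move [182.4, -1.1, 115.1] [-0.002, 0.004, -0.0014] now [0.5856 0.1351 0.3136] F [-3.7 -2.   3.9] w 0.0136 t 18.55 j [0.25, 0.1, -0.75, 2.02, 0.59, 0.63, 0.65]
move [184.2, -1.1, 136.7] [-0.002, 0.004, -0.0014] now [0.5856 0.1351 0.3136] F [-3.7 -2.   3.9] w 0.0136 t 18.55 j [0.25, 0.1, -0.75, 2.02, 0.59, 0.63, 0.65]
```

Call:
step_arm(
  moves=[
    [12, 0, -3, 0, 0, 0, 8],
    [24, 0, -5, 0, 0, 0, 8],
    [52, 0, -6, 0, 0, 0, 8],
    [80, -0.5, -1, 0, 0, 0, 8],
    [107, -1, 9, 0, 0, 0, 8],
    [131, -1, 24, 0, 0, 0, 8],
    [151, -1, 44, 0, 0, 0, 8],
    [151, -1, 44, 0, 0, 0, 8],
  ],
)

```text
clock: 19.35
tcp_pos: [0.4784, 0.1376, 0.1923]
orientation: [0.029, 2.584, -0.009]
contact_force: [-4.2, 2.4, 1.3]
grip_width: 0.0134
gripper_force: 34.6
```

```bash
cat >> bar.py <<'E'
def where():
    o=r.get_obs();S=sock(p);s=(o["tcp_pos"]-[p[0],p[1],.0564])@S*1000;g=s+[0,0,20];print("tcp sock",s.round(1),"R,q",np.hypot(g[0]-60,g[2]-121).round(1),np.arctan2(g[2]-121,60-g[0]).round(3),"F sock",(o["contact_force"]@S).round(1),"J",o["joints"].round(2))
E
python3 -c "
from bar import *
where()"
```

```text
tcp sock [-51.5   1.  192.4] R,q 144.2 0.687 F sock [-2.9  2.3  3.3] J [ 0.14  0.1  -0.78  2.35  1.03  0.46  0.04]
```

Call:
step_arm(
  moves=[
    [8, 0, 11, 0, 0, 0, 8],
    [15, -0.5, 22, 0, 0, 0, 8],
    [20, -1, 32, 0, 0, 0, 8],
    [24, -1, 42, 0, 0, 0, 8],
    [24, -1, 42, 0, 0, 0, 8],
  ],
)

```text
clock: 19.85
tcp_pos: [0.4809, 0.1376, 0.1451]
orientation: [0.029, 2.584, -0.007]
contact_force: [-3.5, 4.8, 0.3]
grip_width: 0.0135
gripper_force: 36.7
```

```bash
python3 -c "
from bar import *
where()"
```

```text
tcp sock [-74.4   0.9 151.1] R,q 143.4 0.357 F sock [-2.9  4.7  2.2] J [ 0.08  0.22 -0.74  2.39  1.36  0.48 -0.29]
```

Call:
step_arm(
  moves=[
    [3, 0.5, 11, 0, 0, 0, 8],
    [6, 1, 21, 0, 0, 0, 8],
    [7, 1, 29, 0, 0, 0, 8],
    [8, 1, 36, 0, 0, 0, 8],
    [8, 1, 36, 0, 0, 0, 8],
  ],
)

```text
clock: 20.35
tcp_pos: [0.4933, 0.1373, 0.1106]
orientation: [0.031, 2.584, -0.009]
contact_force: [-5.6, 3.4, 0.3]
grip_width: 0.0132
gripper_force: 38.6
```

```bash
python3 -c "
from bar import *
where()"
```

```text
tcp sock [-82.2   1.  115.2] R,q 142.9 0.1 F sock [-4.6  3.3  3.3] J [ 0.05  0.33 -0.72  2.39  1.57  0.52 -0.48]
```

Continue to closed, pressing slightly.

Call:
step_arm(
  moves=[
    [0.5, 0.5, 5, 0, 0, 0, 8],
    [1, 0.5, 10, 0, 0, 0, 8],
    [1, 0.5, 14, 0, 0, 0, 8],
    [1, 0.5, 16, 0, 0, 0, 8],
    [1, 0.5, 16, 0, 0, 0, 8],
  ],
)

```text
clock: 20.85
tcp_pos: [0.5012, 0.1371, 0.0971]
orientation: [0.032, 2.584, -0.01]
contact_force: [-5.1, 2.2, -0.9]
grip_width: 0.0138
gripper_force: 39.5
```

```bash
python3 -c "
from bar import *
where()"
```

```text
tcp sock [-82.7   1.   99.6] R,q 142.7 -0.009 F sock [-4.9  2.   2. ] J [ 0.05  0.37 -0.71  2.38  1.65  0.54 -0.54]
```

Call:
step_arm(
  moves=[
    [0, 0, 2, 0, 0, 0, 8],
    [0, 0, 3, 0, 0, 0, 8],
    [0, 0, 3, 0, 0, 0, 8],
  ],
)

```text
clock: 21.15
tcp_pos: [0.5028, 0.137, 0.0948]
orientation: [0.032, 2.583, -0.01]
contact_force: [-4.3, 2.1, -1.0]
grip_width: 0.0131
gripper_force: 39.7
```

```bash
python3 -c "
from bar import *
where()"
```

```text
tcp sock [-82.5   1.   96.8] R,q 142.6 -0.03 F sock [-4.2  2.   1.5] J [ 0.05  0.38 -0.71  2.38  1.66  0.54 -0.55]
```

Call:
step_arm(
  moves=[
    [0, 0, 2, 0, 0, 0, 8],
    [0, 0, 4, 0, 0, 0, 8],
    [0, 0, 4, 0, 0, 0, 8],
  ],
)

```text
clock: 21.45
tcp_pos: [0.5044, 0.1371, 0.0925]
orientation: [0.03, 2.581, -0.011]
contact_force: [-20.7, -1.1, 23.6]
grip_width: 0.0136
gripper_force: 44.1
```

Run:
```python
from bar import *
where()
f=grab("wrist","pics/w9.png");W=cloud(f)
L=(W.reshape(-1,3)-[p[0],p[1],.0564])@sock(p)*1000
k=(abs(L[:,1])<7)&(L[:,0]>-60)&(L[:,0]<40)&(L[:,2]>105)&(L[:,2]<160);Q=L[k];print(k.sum())
for x in range(-60,40,15):
    s=Q[(Q[:,0]>=x)&(Q[:,0]<x+15)]
    if len(s): print(x,len(s),np.percentile(s[:,2],[10,50,90]).round(1),np.median(s[:,1]).round(1))
```

```text
tcp sock [-82.3   1.1  94. ] R,q 142.5 -0.049 F sock [-5.  -1.6 30.9] J [ 0.05  0.39 -0.71  2.38  1.67  0.55 -0.56]
558
-60 555 [123.  123.8 124.6] 0.2
-45 3 [112.1 123.4 123.6] 1.3
```

View pics/w9.png

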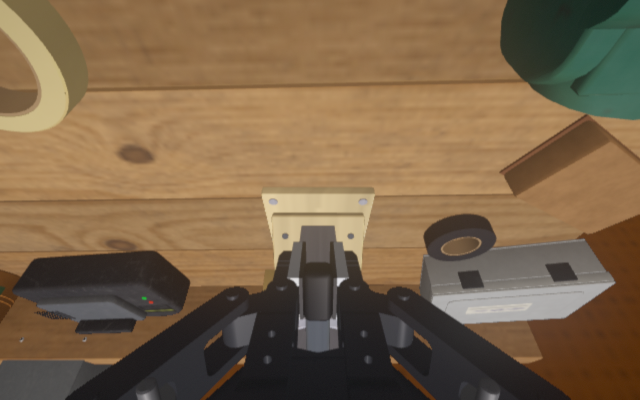

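The bar lies between the prongs at about (318,290) and reacts with about 31 N along the axis, so it is home. I'll release and retreat.

Call:
step_arm(
  moves=[
    [0, 0, -2, 0, 0, 0, 8],
    [0, 0, -2, 0, 0, 0, 40],
    [0, 0, -2, 0, 0, 0, 50],
    [0, 0, -2, 0, 0, 0, 50],
    [0, 0, -20, 0, 0, 0, 50],
    [0, 0, -60, 0, 0, 0, 50],
    [0, 0, -105, 0, 0, 0, 50],
    [0, 0, -125, 0, 0, 0, 50],
  ],
)

```text
clock: 22.3
tcp_pos: [0.4396, 0.1385, 0.1987]
orientation: [0.034, 2.581, -0.01]
contact_force: [-0.0, -0.1, -0.6]
grip_width: 0.05
gripper_force: 0.0
```

Run:
```python
from bar import *
where()
f=grab("wrist","pics/w10.png");W=cloud(f)
L=(W.reshape(-1,3)-[p[0],p[1],.0564])@sock(p)*1000
k=(abs(L[:,1])<5)&(L[:,0]>-95)&(L[:,0]<60)&(L[:,2]>105)&(L[:,2]<160);Q=L[k];print(k.sum())
for x in range(-95,60,15):
    s=Q[(Q[:,0]>=x)&(Q[:,0]<x+15)]
    if len(s): print(x,len(s),np.percentile(s[:,2],[10,50,90]).round(1),np.median(s[:,1]).round(1))
```

```text
tcp sock [-81.    0.9 218.4] R,q 183.5 0.694 F sock [-0.4 -0.1 -0.5] J [ 0.13  0.01 -0.8   2.41  0.94  0.45  0.06]
1540
-95 197 [122.2 126.8 127.8] 0.2
-80 164 [126.  126.9 127.9] 0.2
-65 166 [124.1 125.1 125.8] 0.2
-50 159 [124.2 124.9 125.7] 0.2
-35 159 [124.  124.8 125.6] 0.1
-20 147 [124.  124.9 125.6] 0.1
-5 137 [124.  124.7 125.5] 0.1
10 125 [123.9 124.7 125.3] 0.1
25 124 [123.9 124.4 125.4] -0.4
40 119 [123.7 124.5 125.7] 0.1
55 43 [125.8 127.1 127.6] 0.1
```

View pics/w10.png

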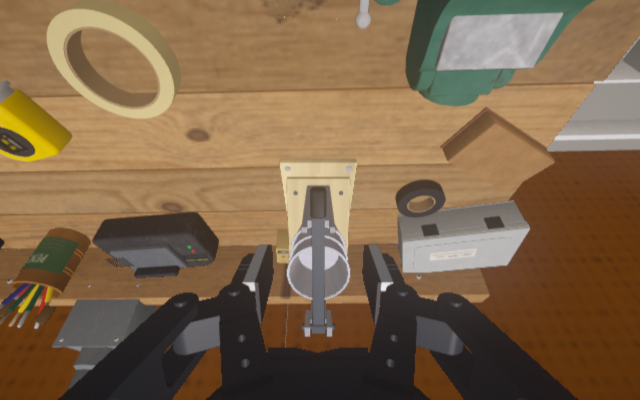

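The bar is flat at z ≈ 125 along its whole length, lying in the fork at (318,225) over the stack at (318,270). The gripper is clear, so I'm handing in.

```bash
python3 -c "
from bench import r
print(r.hand_in())"
```

```text
the job is handed in; nothing more can be done
None
```

Both cups are nested fully home in the fixed cup, the bar lies closed in its forked catch, the other loose things were left alone, and the job was handed in at about 22 s.

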